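# Hairbrush out of the half-opening vanity drawer

## Task

Pull the top drawer of the white vanity unit out to its stop, which still leaves the hairbrush in it partly under the unit's top, and so tilt the brush and draw it out slantwise through the opening. Finish while holding the brush in the gripper, still, with the whole of it about a hand's width (9 cm) higher than the unit's top and touching nothing else: do not put it down or let it go. Leave the top drawer open, the bottom drawer shut and the things around where they stand.

Things in the scene. Friction and masses are not known exactly. Their poses are not given: they have to be found in the camera images.
- cabinet: white two-drawer vanity unit with a wooden top, fixed to the counter, 310 mm deep, 240 mm wide, 188 mm high; origin at the centre of its underside. Its drawers face its own -x: the face of the carcass is the plane x = -155 mm, own z is up. The top board is 14 mm thick (underside 174 mm above the counter) and its front edge lies at the face, so it roofs everything behind x = -155 mm
- topdrawer (a joint): slide of the top drawer in m: 0 shut, grows as it comes out along the unit's -x, fixed stop at 0.160; starts ajar. Friction about 1.5 N, stays where it is left. Inside 280 mm long (along the slide) and 190 mm wide; its floor lies 100 mm, its side walls reach 150 mm and its front panel (14 mm thick, 236 mm wide) 168 mm above the counter
- lowdrawer (a joint): slide of the bottom drawer in m, 0 shut; to stay shut. Its handle is 84 mm below that of the top drawer
- drawer_handle (a point): middle of the top drawer's chrome bar handle, 148 mm above the counter: a level round bar 10 mm thick and 120 mm long, parallel to the unit's y, its centre line 38 mm in front of the drawer's front panel, on two 9 mm posts 50 mm either side of the middle. It moves with the drawer
- drawer_edge (a point): middle of the top inside edge of the drawer's front panel, 168 mm above the counter; moves with the drawer and lies in the plane of the unit's face when the drawer is shut
- brush: brown plastic hairbrush, 240 mm long, about 0.11 kg, lying on its stiff bristles on the drawer floor, handle to the drawer front. Origin at mid-length, at the bristle tips; own x runs from handle to head, z up out of its back. Head: x 5 to 120 mm, 62 mm wide, 30 mm thick with bristles. Handle: x -120 to 5 mm, 24 mm wide, 18 mm thick, underside 16 mm above the bristle tips. It balances at x = 35 mm
- brush_grip (a point): middle of the handle's thickness (25 mm above the bristle tips) 50 mm from the handle's free end, 190 mm from the head's end
- brush_head (a point): the far end of the brush's head, mid thickness (22 mm above the bristle tips)
- brush_end (a point): the free end of the brush's handle, mid thickness
- denture_cup: lidded aqua denture cup, 90 mm across, 79 mm high, on the granite lip (45 mm high) along the back; origin under its centre; leave alone
- tumbler: white ceramic tumbler, 72 mm across, 95 mm high, on the lip; origin under its centre; leave alone
- soap_pump: cream soap bottle with chrome pump, 62 mm across, 152 mm high, on the lip; origin under its centre; leave alone
- tray: stainless steel tray 200 x 100 mm with a 16 mm rim on the counter; origin under its centre; leave alone
- nail_clipper: chrome nail clipper, 62 mm long, lying in the tray; origin under its centre; leave alone

How it is judged (in metres and radians):
On the way:
1. the top drawer is pulled out to its stop (value of joint topdrawer above 0.15 m), for 0.2 s.
At the end, for the whole second after the job is handed in: the brush is held by the fingers, still, with both of its ends more than 250 mm above the counter (62 mm above the unit's top), not touching the unit or its drawers; the top drawer is still open by more than 100 mm and the bottom drawer shut (within 20 mm) (height (world z) of each of brush_head, brush_end above 0.25 m and contact force between brush and the fingers above 1 N and contact force between brush and cabinet below 0.05 N and linear speed of brush below 0.04 m/s and angular speed of brush below 0.3 rad/s and value of joint topdrawer above 0.1 m and value of joint lowdrawer below 0.02 m); the arm keeps its last pose, push and grip.
It fails at once if the denture cup, tumbler, soap bottle, tray or nail clipper is shifted by more than 25 mm (distance of any of denture_cup, tumbler, soap_pump, tray, nail_clipper from where it was at the start of the episode above 0.025 m).
It fails at once if the bottom drawer is pulled open (value of joint lowdrawer above 0.03 m).
It also fails if it takes over 48 s, if anything falls off the work surface, if the arm or the gripper's body presses on something with over 40 N, if the wrist force passes 120 N, or if a joint passes its speed limit or range.

## Robot

A 7-joint arm with a two-finger parallel gripper is mounted at the origin on the work surface. World frame = base frame: x ahead of the robot, y to its left, z up, the work surface at z = 0. Lengths are in mm, angles in rad, forces in N, time in s.
With the tool pointing down it reaches from about 400 to 875 mm from the base axis. Payload 4.4 kg.
Tool frame: the origin (TCP) lies at the very end of the fingers, on their centre line; the grasp point (between the pads) lies 19 mm behind it; y points along the fingers, z is the direction in which the jaws open and shut, and the axes are right-handed (so a half turn about y gives the same grasp; the last joint's range is limited). The gripper opens to 85 mm and grips with 20 to 120 N. Pads are 22 mm wide; open, the fingers measure 114 mm over their backs; the gripper's body (76 mm by 85 mm) begins 54 mm behind the grasp point. The pads swing forward as they close: fully open they stand 13 mm farther back than shut.
Start: joints at [-1.209, 0.628, 0.038, 1.517, -0.027, 0.996, -0.02], TCP at [269.644, 591.447, 231.313] pointing down, gripper open.
Joint ranges: [-3.06, 3.06], [-0.37, 2.12], [-1.25, 1.32], [0.18, 2.47], [-1.1, 4.24], [0.23, 1.98], [-2.94, 2.94]. Speed limits (rad/s): [2.57, 2.57, 3.14, 3.14, 3.14, 3.14, 3.14].

## Interface

Orientations are given as [roll, pitch, yaw] about the fixed x, y, z axes, in that order (R = Rz(yaw) Ry(pitch) Rx(roll)).
In Python, from cell import ctrl, imaging, finish_job gives the robot as it stands.
- The arm moves only by the shell command python3 -m inch 'ROWS'. ROWS is JSON, one flat list of numbers, 7 for each row, row after row: the opening, from 0 (shut) to 1 (fully open), then the shift along the tool's x, y, z in cm, then the turn, a rotation vector about the tool's x, y, z in degrees. A call has 1 to 12 rows; each row is the pose to reach, as a shift and turn from the pose commanded when the call began, along the tool's axes at that moment; what a row does not reach only later rows make up. A row lasts 1/10 s, in which the tool goes at most 50 mm and 8.59 degrees, less where a joint would pass 70% of its speed; a pose out of reach is approached as far as the arm can. A call with a gripper value outside its range is refused whole. The fingers move at their own pace and stop on an object; the grip force is fixed at half the most. Time passes only in rows, so rows that repeat a pose let the fingers close. It gives the time, the measured TCP pose, the force and the opening at its end, in the units of the state.
- ctrl.read_state(): the state, without advancing time (a new reading comes with each control period).
- imaging.get_image(name): name is "scene" or "top"; returns a dict with "img" (400x640x3 uint8, red, green, blue), "fx", "fy", "cx", "cy" (pixels), "R" (3x3) and "t" (3): a world point X has camera coordinates R X + t. Camera axes: x right, y down, z forward; pixel columns grow to the right and rows downward; lengths in mm; the calibration is good to about 2 mm. A picture is of the moment at which its call begins. There is no depth.
- finish_job(): hands the job in, once; it reports no verdict.
The state is a dict: "clock": time; "qpos": joint angles; "qd": joint speeds; "tau": joint torques, N m; "eef_pos": TCP position; "tool_rot": TCP orientation; "force": force on the tool from outside, world axes, zero at the start; "torque": the same for the moment, N m; "width": finger opening in mm.
Only numpy, scipy, OpenCV 4.12 (cv2) and the standard library are available. Lean on these libraries where they do the work, as an engineer would, in place of code of your own. Each camera call takes 0.05 s, during which the arm holds its last target.

## Working session

There is one attempt and no reset: what is moved stays moved. The work goes in short steps, Python scripts to look and compute and a shell command to move; the robot and the scene stay as the last step left them, time stands still between calls to the robot, and variables do not carry over. Pictures are saved under pics/ and viewed, and the job is handed in when it is done.

```bash
ls; mkdir -p pics; python3 - <<'E'
from cell import ctrl, imaging
import cv2,json
for n in("scene","top"):
    d=imaging.get_image(n); cv2.imwrite(f"pics/{n}0.png",d["img"][:,:,::-1])
    print(n,d["fx"],d["fy"],d["cx"],d["cy"],d["R"],d["t"])
print(ctrl.read_state())
E
```

```text
pics
scene 513.0252344858287 513.0252344858287 323.00924347107804 192.35444403071614 [[ 0.93929198  0.34305771 -0.00647931]
 [ 0.32100934 -0.88527907 -0.33650256]
 [-0.12117579  0.31399424 -0.94166026]] [-604.11912607  -84.60308894 1232.6272739 ]
top 500.7356832305397 500.7356832305397 319.43791435114287 192.94848336833525 [[ 0.00638656 -0.99994978  0.00772369]
 [-0.98148341 -0.00774693 -0.19139044]
 [ 0.19144066 -0.00635835 -0.98148359]] [  53.65041705  637.25616171 1129.65201332]
{'clock': 0.1, 'qpos': array([-1.20879794,  0.62923569,  0.03844969,  1.51829272, -0.02700204,
        0.99631767, -0.02002573]), 'qd': array([-0.00037362, -0.00287153,  0.00051653, -0.00125922,  0.00021862,
        0.00092156,  0.00021486]), 'tau': array([ 2.54273851e-03, -5.64515269e+01,  1.23009659e+00, -1.93966573e+01,
        1.12138357e-02,  5.57741660e-03, -1.07240177e-05]), 'eef_pos': array([269.39949684, 590.90802405, 230.48487368]), 'tool_rot': array([-1.57253161e+00, -1.85384941e-05, -4.27829759e-01]), 'force': array([ 1.36078938, -0.11130411,  0.19154934]), 'torque': array([0.07329025, 0.00105973, 0.04870852]), 'width': 85.3116539635088}
```

View pics/scene0.png

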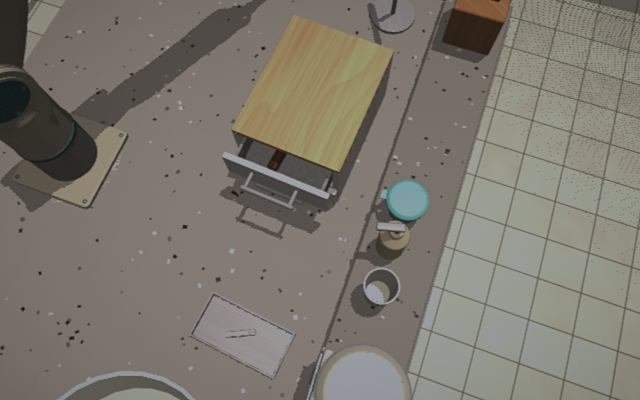

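View pics/top0.png

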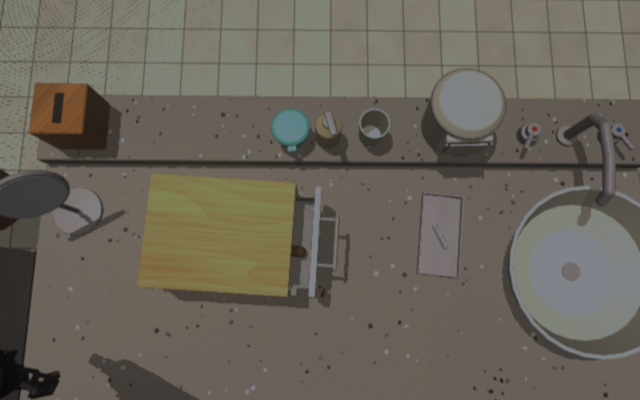

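The scene view shows the vanity (wooden top at about 235-393, 18-170), with the drawer ajar toward lower left and the handle near (270,193). In the top view the board spans (138-297, 175-296), the handle bar is at x≈337, and the brush handle shows at (299,252).

```bash
cat > h.py <<'E'
import numpy as np,cv2
from cell import ctrl,imaging
def get(n,save=None):
    d=imaging.get_image(n)
    if save: cv2.imwrite("pics/%s.png"%save,d["img"][:,:,::-1])
    return d
def ray(d,p):
    R=np.array(d["R"]);t=np.array(d["t"])
    v=R.T@np.array([(p[0]-d["cx"])/d["fx"],(p[1]-d["cy"])/d["fy"],1.]);return -R.T@t,v
def onz(d,p,z):
    o,v=ray(d,p);return o+v*(z-o[2])/v[2]
def proj(d,X):
    c=np.array(d["R"])@np.array(X,float)+np.array(d["t"]);return np.array([d["fx"]*c[0]/c[2]+d["cx"],d["fy"]*c[1]/c[2]+d["cy"]])
def tri(d1,p1,d2,p2):
    o1,v1=ray(d1,p1);o2,v2=ray(d2,p2)
    A=np.stack([v1,-v2],1);s=np.linalg.lstsq(A,o2-o1,rcond=None)[0]
    a=o1+s[0]*v1;b=o2+s[1]*v2;return (a+b)/2,np.linalg.norm(a-b)
E
python3 - <<'E'
from h import *
for n in("scene","top"):
    d=get(n);hsv=cv2.cvtColor(d["img"],cv2.COLOR_RGB2HSV)
    m=cv2.inRange(hsv,(12,80,110),(30,255,255))
    m=cv2.morphologyEx(m,cv2.MORPH_OPEN,np.ones((3,3)))
    cs=cv2.findContours(m,0,2)[0];c=max(cs,key=cv2.contourArea)
    q=cv2.approxPolyDP(cv2.convexHull(c),8,True)[:,0]
    P=np.array([onz(d,p,188) for p in q]);print(n,q.tolist(),P.round(0).tolist())
    print([np.linalg.norm(P[i]-P[i-1]).round(0) for i in range(len(P))])
    W=np.array([onz(d,p,188)[:2] for p in c[:,0]],np.float32)
    print(cv2.minAreaRect(W))
    b=d["img"]
    if n=="top": cv2.imwrite("pics/topz.png",cv2.resize(b[160:310,270:370,::-1],None,fx=5,fy=4,interpolation=2)) 
    else: cv2.imwrite("pics/scz.png",cv2.resize(b[130:230,210:350,::-1],None,fx=5,fy=5,interpolation=2))
E
```

```text
scene [[293, 16], [393, 50], [339, 170], [233, 130]] [[418.0, 427.0, 188.0], [653.0, 417.0, 188.0], [637.0, 114.0, 188.0], [404.0, 123.0, 188.0]]
[np.float64(304.0), np.float64(236.0), np.float64(304.0), np.float64(232.0)]
((527.1491088867188, 271.00408935546875), (309.1624755859375, 239.30902099609375), 86.82892608642578)
top [[151, 174], [294, 182], [286, 295], [137, 286]] [[650.0, 418.0, 188.0], [635.0, 113.0, 188.0], [400.0, 126.0, 188.0], [416.0, 430.0, 188.0]]
[np.float64(235.0), np.float64(305.0), np.float64(236.0), np.float64(305.0)]
((525.4307861328125, 271.38494873046875), (308.5680847167969, 238.60018920898438), 86.8318862915039)
```

View pics/topz.png

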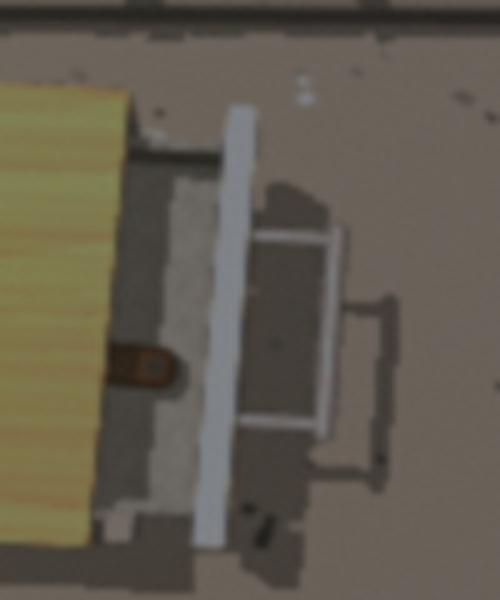

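View pics/scz.png

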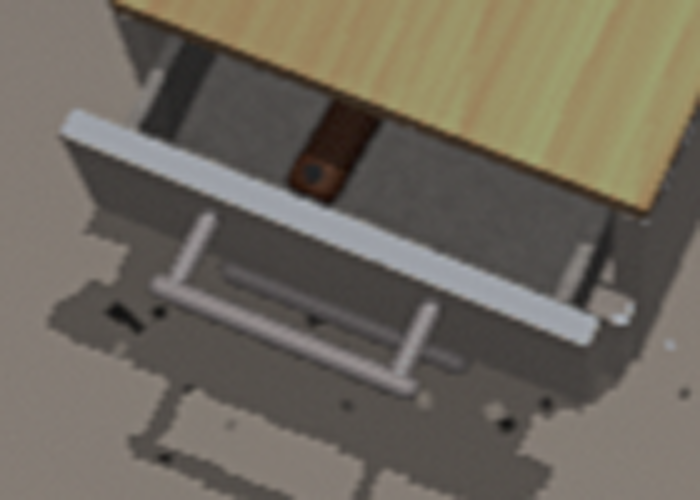

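```bash
python3 - <<'E'
from h import *
s=get("scene");t=get("top")
C=np.array([526.3,271.2]);a=np.radians(86.83);ux=np.array([np.cos(a),np.sin(a)]);uy=np.array([-ux[1],ux[0]])
def loc(P): d=np.array(P[:2])-C;return [round(float(d@ux),1),round(float(d@uy),1)]
for z,d,ps in((148,s,[(241.4,187),(292,207.6)]),(148,t,[(337.6,217),(334.4,268.7)]),(168,t,[(317.5,187.5),(310,295)]),(168,s,[(226,155),(327,195)])):
    for p in ps: P=onz(d,p,z);print(P.round(0),loc(P))
print(tri(s,(241.4,187),t,(334.4,268.7)),tri(s,(292,207.6),t,(337.6,217)))
for d,p in((t,(305,251.5)),(s,(272.5,168))):
    P=onz(d,p,127);print('end',P.round(0),loc(P))
E
```

```text
[457.  26. 148.] [-248.3, 55.3]
[570.  20. 148.] [-248.0, -57.9]
[567.  19. 148.] [-249.8, -54.4]
[455.  26. 148.] [-249.1, 57.5]
[628.  63. 168.] [-202.1, -113.1]
[400.  77. 168.] [-200.8, 115.6]
[406.  74. 168.] [-203.4, 109.0]
[630.  63. 168.] [-202.2, -114.8]
(array([455.91853843,  26.34522899, 145.44291557]), np.float64(2.088530445721665)) (array([568.57453867,  19.94477933, 144.89939123]), np.float64(3.7124878551882543))
end [493.  89. 127.] [-183.3, 23.3]
end [496.  94. 127.] [-178.5, 20.3]
```

```bash
cat >> h.py <<'E'
from scipy.spatial.transform import Rotation as Ro
def row(pos,Rt,st=None):
    """shift (cm) and rotvec (deg) in tool axes from the present measured pose"""
    st=st or ctrl.read_state();R0=Ro.from_euler('xyz',st["tool_rot"])
    Rt=Ro.from_matrix(Rt) if not isinstance(Rt,Ro) else Rt
    return (R0.inv().apply(np.array(pos)-st["eef_pos"])/10).round(2).tolist(),np.degrees((R0.inv()*Rt).as_rotvec()).round(1).tolist()
def down(yaw): return Ro.from_euler('xyz',[-np.pi/2,0,yaw])
C=np.array([526.3,271.2]);a=np.radians(86.83);ux=np.array([np.cos(a),np.sin(a)]);uy=np.array([-ux[1],ux[0]])
def loc(P): d=np.array(P[:2])-C;return np.array([d@ux,d@uy])
def W(x,y,z): return np.r_[C+x*ux+y*uy,z]
E
python3 - <<'E'
from h import *
for z in(320,215,129): print(row(W(-249,0,z),down(-.0553)))
E
```

```text
([45.7, -8.87, -41.67], [0.0, -21.3, -0.0])
([45.7, 1.63, -41.66], [0.0, -21.3, -0.0])
([45.7, 10.23, -41.66], [0.0, -21.3, -0.0])
```

```bash
python3 -m inch '[0.47,0,-4,0,0,0,0, 0.47,0,-9,0,0,0,0, 0.47,3.8,-9,-3.5,0,-2,0, 0.47,7.6,-9,-7,0,-4,0, 0.47,11.4,-9,-10.4,0,-6,0, 0.47,15.2,-9,-13.9,0,-8,0, 0.47,19,-9,-17.4,0,-10,0, 0.47,22.8,-9,-20.8,0,-12,0, 0.47,26.6,-9,-24.3,0,-14,0, 0.47,30.4,-9,-27.8,0,-16,0, 0.47,34.2,-9,-31.2,0,-18,0, 0.47,38,-9,-34.6,0,-20,0]'
python3 - <<'E'
from h import *
for z in(320,215,129): print(row(W(-249,0,z),down(-.0553)))
E
```

```text
clock: 1.5
eef_pos: [466.7, 129.8, 321.6]
tool_rot: [-1.57, -0.001, -0.077]
force: [1.0, 0.3, -0.6]
width: 40.1
([5.39, 0.16, -10.34], [-0.0, -1.3, 0.0])
([5.39, 10.66, -10.35], [-0.0, -1.3, 0.0])
([5.38, 19.26, -10.35], [-0.0, -1.3, 0.0])
```

```bash
python3 -m inch '[0.47,2,0,-4,0,-1.3,0, 0.47,4,0,-8,0,-1.3,0, 0.47,5.4,0.2,-10.3,0,-1.3,0, 0.47,5.4,4,-10.3,0,-1.3,0, 0.47,5.4,8,-10.3,0,-1.3,0, 0.47,5.4,10.6,-10.3,0,-1.3,0, 0.47,5.4,10.6,-10.3,0,-1.3,0]'
python3 - <<'E'
from h import *
for z in(215,129): print(row(W(-249,0,z),down(-.0553)))
s=get("scene","s1");t=get("top","t1")
E
```

```text
clock: 2.2
eef_pos: [509.3, 24.6, 212.3]
tool_rot: [-1.572, 0.007, -0.056]
force: [-0.3, -0.4, 0.5]
width: 39.8
([0.33, -0.28, -0.18], [0.1, -0.1, -0.4])
([0.4, 8.32, -0.17], [0.1, -0.1, -0.4])
```

View pics/s1.png

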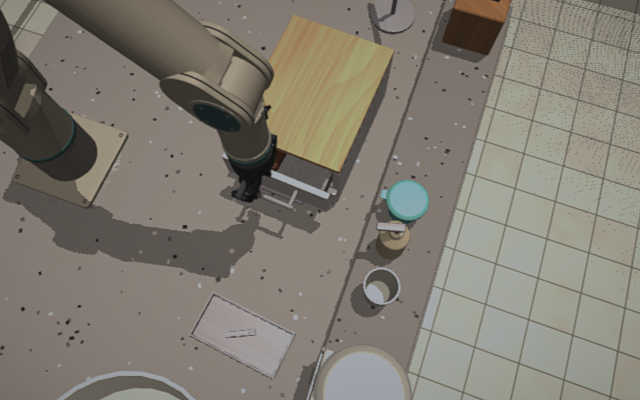

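The gripper is over the bar at about (255,190), and the picture agrees with the measured handle. Next I lower it and close on the bar.

```bash
python3 -m inch '[0.47,0.3,2.5,-0.1,0,0,0, 0.47,0.3,5,-0.1,0,0,0, 0.47,0.3,7,-0.1,0,0,0, 0.47,0.3,8.3,-0.1,0,0,0, 0.47,0.3,8.3,-0.1,0,0,0, 0,0.3,8.3,-0.1,0,0,0, 0,0.3,8.3,-0.1,0,0,0, 0,0.3,8.3,-0.1,0,0,0, 0,0.3,8.3,-0.1,0,0,0, 0,0.3,8.3,-0.1,0,0,0]'
```

```text
clock: 3.3
eef_pos: [516.3, 23.7, 134.0]
tool_rot: [-1.57, -0.003, -0.056]
force: [-0.1, -0.0, 6.7]
width: 7.9
```

```bash
python3 -m inch '[0,0,0,-1,0,0,0, 0,0,0,-2.5,0,0,0, 0,0,0,-4.5,0,0,0, 0,0,0,-6.5,0,0,0, 0,0,0,-8.5,0,0,0, 0,0,0,-10,0,0,0, 0,0,0,-11,0,0,0, 0,0,0,-11.6,0,0,0, 0,0,0,-11.6,0,0,0, 0,0,0,-11.6,0,0,0, 0,0,0,-11.6,0,0,0]'
python3 - <<'E'
from h import *
s=get("scene","s2");t=get("top","t2")
E
```

```text
clock: 4.4
eef_pos: [509.7, -93.2, 134.0]
tool_rot: [-1.572, -0.003, -0.057]
force: [-0.9, -1.1, 6.7]
width: 7.5
```

View pics/s2.png

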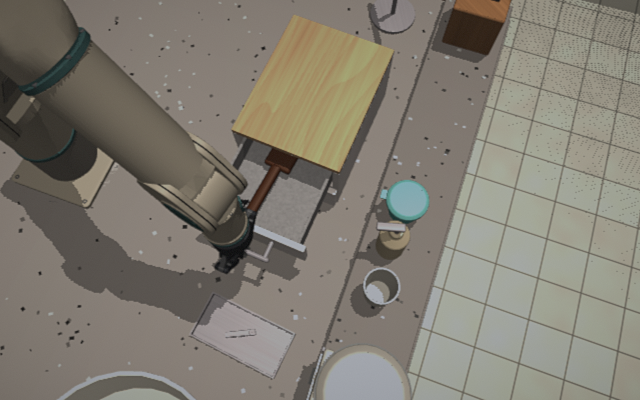

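View pics/t2.png

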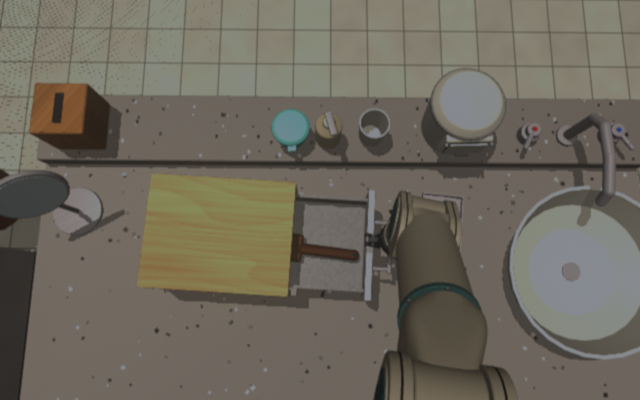

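The drawer is well out. Its front panel is at x≈370 in the top view, and the brush shows from (295,248) to (357,255). I'll measure the opening and the brush.

```bash
python3 - <<'E'
from h import *
s=get("scene");t=get("top")
cv2.imwrite("pics/t2z.png",cv2.resize(t["img"][180:310,280:400,::-1],None,fx=5,fy=4,interpolation=2))
cv2.imwrite("pics/s2z.png",cv2.resize(s["img"][130:260,220:350,::-1],None,fx=5,fy=4,interpolation=2))
for n,d in(("s",s),("t",t)):
    hsv=cv2.cvtColor(d["img"],cv2.COLOR_RGB2HSV)
    m=cv2.inRange(hsv,(0,110,20),(14,255,140));m[:130]=0;m[270:]=0;m[:,:230]=0;m[:,380:]=0
    m=cv2.morphologyEx(m,cv2.MORPH_CLOSE,np.ones((3,3)))
    c=max(cv2.findContours(m,0,1)[0],key=cv2.contourArea);print(n,cv2.contourArea(c),c[:,0].min(0),c[:,0].max(0))
    L=np.array([loc(onz(d,p,134 if 0 else 130)) for p in c[:,0]]);print(L.min(0),L.max(0))
    # centreline by slices of local x
    for x0 in range(-310,-150,12):
        k=L[abs(L[:,0]-x0)<6]
        if len(k)>1: print(x0,k[:,1].min().round(1),k[:,1].max().round(1),k[:,1].mean().round(1))
for y in(200,230,270,290): 
    r=t["img"][y,355:385].astype(int).sum(1);print(y,r.tolist())
E
```

```text
s 863.0 [247 148] [298 210]
[-279.08034078  -19.58833027] [-135.00221595   41.84358972]
-274 10.1 30.9 20.6
-262 9.1 30.0 19.5
-250 8.1 29.0 18.3
-238 7.1 28.1 17.7
-226 6.1 27.2 16.9
-214 6.1 26.2 16.2
-202 5.1 25.3 16.2
-190 4.0 25.3 14.7
-178 -15.3 39.9 10.5
-166 -16.4 41.8 15.7
-154 -16.5 40.0 11.7
t 526.0 [292 235] [356 260]
[-294.99377757  -12.04013949] [-155.0758513    43.03571417]
-298 17.7 30.8 20.8
-286 15.8 31.7 24.2
-274 14.7 31.9 22.5
-262 13.4 30.8 23.3
-250 13.6 29.5 20.9
-238 12.3 29.9 21.0
-226 11.1 28.7 20.9
-214 9.9 27.3 18.5
-202 10.0 27.6 19.1
-190 8.8 26.4 16.8
-178 -12.0 31.8 10.5
-166 -11.9 43.0 23.8
-154 -0.2 41.6 19.6
200 [240, 250, 247, 248, 255, 260, 252, 255, 269, 279, 278, 276, 258, 270, 381, 412, 407, 411, 407, 386, 322, 306, 307, 306, 306, 308, 305, 309, 308, 309]
230 [310, 308, 315, 315, 316, 317, 311, 306, 291, 238, 198, 223, 327, 400, 411, 409, 411, 395, 322, 227, 191, 194, 197, 195, 193, 168, 118, 96, 137, 193]
270 [318, 322, 322, 321, 312, 313, 302, 259, 199, 191, 274, 389, 414, 408, 411, 409, 372, 239, 222, 249, 259, 252, 252, 252, 257, 271, 280, 283, 286, 293]
290 [316, 306, 300, 301, 302, 307, 305, 298, 264, 264, 383, 411, 410, 408, 409, 373, 242, 184, 193, 191, 196, 193, 192, 194, 225, 290, 303, 303, 303, 303]
```

View pics/t2z.png

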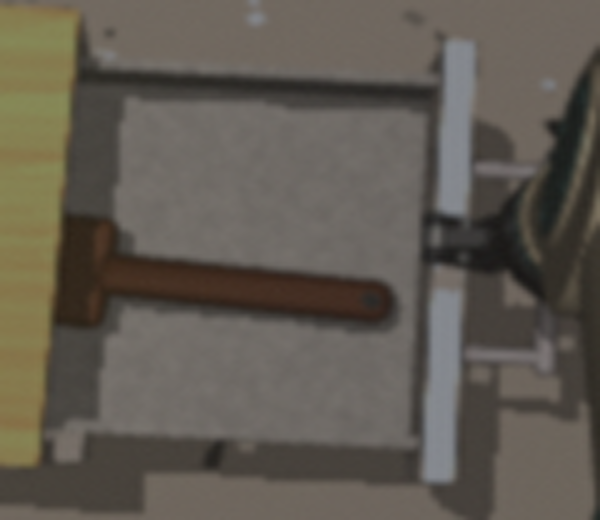

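View pics/s2z.png

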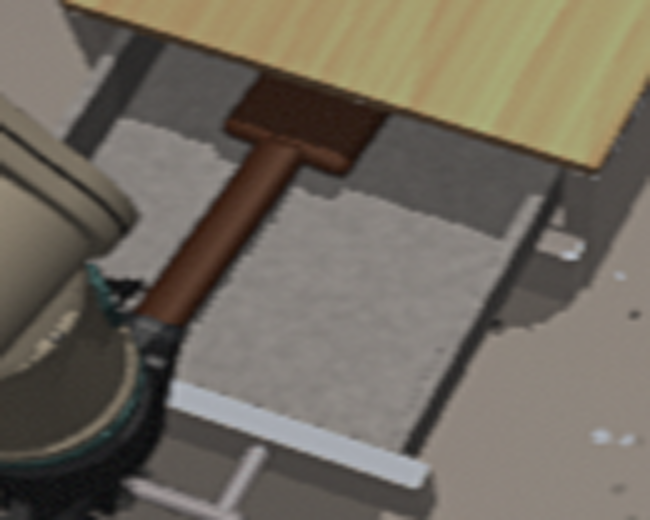

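```bash
python3 - <<'E'
from h import *
s=get("scene");t=get("top")
for p in((370.6,230),(368.3,270),(367.5,290)): print('panel',loc(onz(t,p,168)).round(1))
for d,p,n in((t,(358.6,255.2),'end'),(t,(302.5,248.),'neck front'),(s,(274,166.5),'neck s')): print(n,loc(onz(d,p,130)).round(1))
E
```

```text
panel [-320.9  -27.9]
panel [-319.6   56.7]
panel [-319.7   98. ]
end [-300.9   24.3]
neck front [-177.4   16.2]
neck s [-175.1   18. ]
```

The drawer is out about 158 mm. The brush's free end is at local (-300,24), the neck 125 mm further in, as it must be. The grip point is therefore at about (-250,20), with the brush yawed about -4° to the unit. I'll release the bar and rise.

```bash
python3 -m inch '[0.35,0,0,0,0,0,0, 0.35,0,0,0,0,0,0, 0.35,0,0,0,0,0,0, 0.35,0,-2,0,0,0,0, 0.35,0,-5,0,0,0,0, 0.35,0,-9,0,0,0,0, 0.35,0,-12,0,0,0,0, 0.6,0,-12,0,0,0,0]'
python3 - <<'E'
from h import *
st=ctrl.read_state();print(st["qpos"].round(2),st["eef_pos"],st["force"])
for z in(250,200,108): print(row(W(-250,20,z),down(np.radians(82.8))),row(W(-250,20,z),down(np.radians(-97.2)))[1])
E
```

```text
clock: 5.5
eef_pos: [511.1, -92.6, 256.3]
tool_rot: [-1.571, -0.008, -0.056]
force: [0.3, -0.7, 0.2]
width: 43.3
[ 0.05  0.41  0.11  1.86 -0.06  0.87  1.7 ] [511.08835222 -92.56683364 256.27248711] [ 0.3430393  -0.68688329  0.17780844]
([-2.51, 0.6, 11.4], [0.4, -86.0, 0.4]) [-0.4, 94.0, 0.4]
([-2.55, 5.6, 11.41], [0.4, -86.0, 0.4]) [-0.4, 94.0, 0.4]
([-2.62, 14.8, 11.41], [0.4, -86.0, 0.4]) [-0.4, 94.0, 0.4]
```

```bash
python3 -m inch '[0.6,-0.2,0,1,0,8.5,0, 0.6,-0.5,0,2,0,17,0, 0.6,-0.7,0,3,0,25.5,0, 0.6,-1,0,4,0,34,0, 0.6,-1.2,0,5,0,42.5,0, 0.6,-1.5,0,6,0,51,0, 0.6,-1.7,0,7,0,59.5,0, 0.6,-2,0,8,0,68,0, 0.6,-2.2,0,9.4,0,76.5,0, 0.6,-2.5,0,11.4,0,85,0, 0.6,-2.5,0,11.4,0,94,0, 0.6,-2.5,0,11.4,0,94,0]'
python3 - <<'E'
from h import *
st=ctrl.read_state();print(st["qpos"].round(2),st["eef_pos"],st["force"])
for z in(250,200,108): print(row(W(-250,20,z),down(np.radians(-97.2))))
get("scene","s3");t=get("top","t3")
E
```

```text
clock: 6.7
eef_pos: [489.2, 23.8, 251.4]
tool_rot: [-1.572, -0.001, -1.696]
force: [-0.2, 0.9, 0.7]
width: 50.9
[-0.49  0.42  0.54  1.94 -0.28  0.86  0.07] [489.21017159  23.78903349 251.37526466] [-0.24766491  0.86165041  0.74466508]
([0.07, 0.14, 0.34], [0.1, 0.0, 0.1])
([0.06, 5.14, 0.35], [0.1, 0.0, 0.1])
([0.05, 14.34, 0.36], [0.1, 0.0, 0.1])
```

View pics/s3.png

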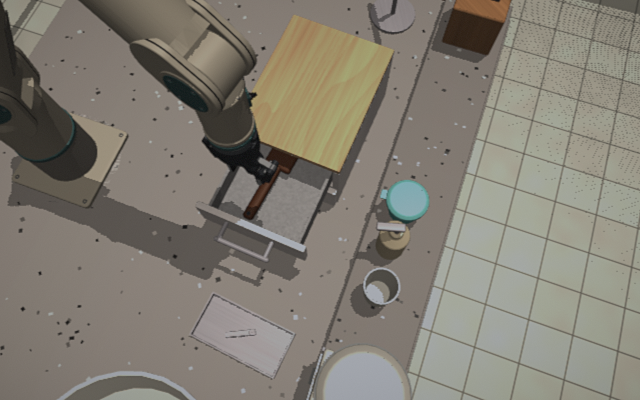

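View pics/t3.png

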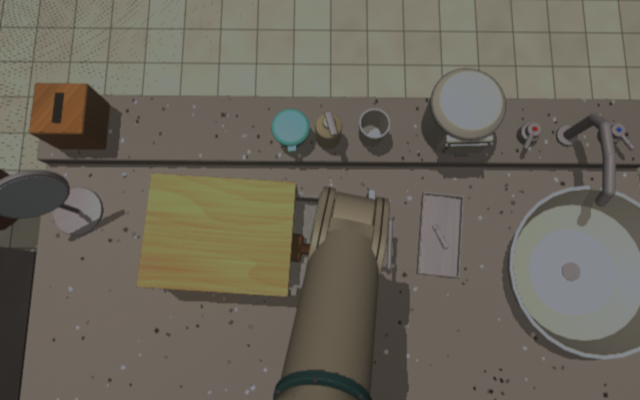

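The jaws are above the brush handle, which runs from (290,160) to (250,215) in the scene view, and the drawer stands open. I'll go down and grip.

```bash
python3 -m inch '[0.6,0,4,0.3,0,0,0, 0.6,0,8,0.3,0,0,0, 0.6,0,11,0.3,0,0,0, 0.6,0,13,0.3,0,0,0, 0.6,0,14.2,0.3,0,0,0, 0.6,0,14.2,0.3,0,0,0]'
python3 - <<'E'
from h import *
st=ctrl.read_state();print(st["force"],loc(st["eef_pos"]))
s=get("scene","s4")
cv2.imwrite("pics/s4z.png",cv2.resize(s["img"][130:260,200:350,::-1],None,fx=5,fy=4,interpolation=2))
E
```

```text
clock: 7.4
eef_pos: [491.9, 22.1, 109.1]
tool_rot: [-1.573, -0.0, -1.696]
force: [0.1, -1.3, 0.4]
width: 51.0
[ 0.07676626 -1.3266925   0.40057898] [-250.61650768   20.52768169]
```

View pics/s4z.png

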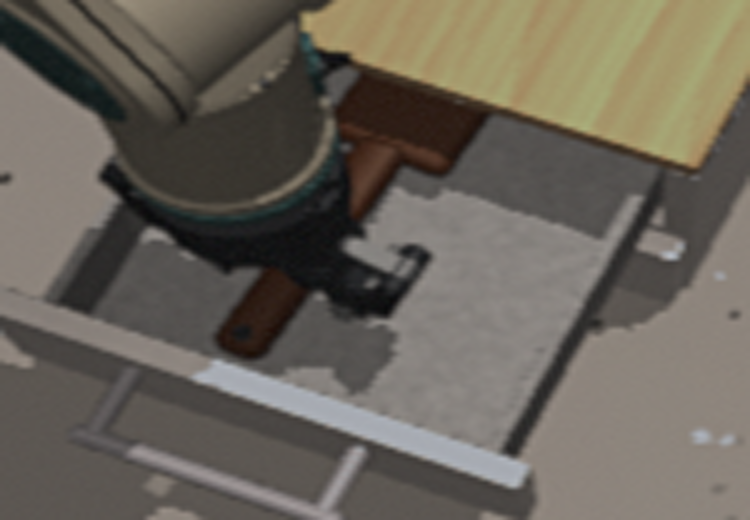

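The fingers straddle the handle, and the free end at crop (240,340) is clear of the panel. I'll close.

```bash
python3 -m inch '[0,0,0,0,0,0,0, 0,0,0,0,0,0,0, 0,0,0,0,0,0,0, 0,0,0,0,0,0,0, 0,0,0,0,0,0,0, 0,0,0,0,0,0,0]'
python3 - <<'E'
from h import *
st=ctrl.read_state();print(st["force"],st["eef_pos"],st["width"],Ro.from_euler('xyz',st["tool_rot"]).as_matrix().round(2))
E
```

```text
clock: 8.05
eef_pos: [493.5, 22.6, 110.8]
tool_rot: [-1.569, 0.0, -1.697]
force: [0.2, -1.0, 4.5]
width: 21.9
[ 0.21148492 -1.04931316  4.49853903] [493.50579765  22.55558182 110.79363025] 21.92435117562424 [[-0.13  0.    0.99]
 [-0.99  0.   -0.13]
 [-0.   -1.    0.  ]]
```

```bash
python3 -m inch '[0,0,-0.3,0,0,0,0, 0,-0.1,-1.3,0,0,0,-3, 0,-0.2,-2.3,0,0,0,-6, 0,-0.3,-3.3,0,0,0,-9, 0,-0.5,-4.2,0,0,0,-12, 0,-0.8,-5.2,0,0,0,-15, 0,-1,-5.8,0,0,0,-17, 0,-1,-5.8,0,0,0,-17]'
python3 - <<'E'
from h import *
st=ctrl.read_state();print(st["force"],st["qpos"].round(2))
s=get("scene","s5");t=get("top","t5")
cv2.imwrite("pics/s5z.png",cv2.resize(s["img"][100:250,200:350,::-1],None,fx=5,fy=4,interpolation=2))
E
```

```text
clock: 8.85
eef_pos: [494.0, 34.8, 167.8]
tool_rot: [-1.572, -0.297, -1.692]
force: [0.6, 0.3, -0.8]
width: 21.6
[ 0.55225719  0.34865468 -0.7727012 ] [-0.77  0.67  0.72  1.96 -0.2   0.74 -0.12]
```

View pics/s5z.png

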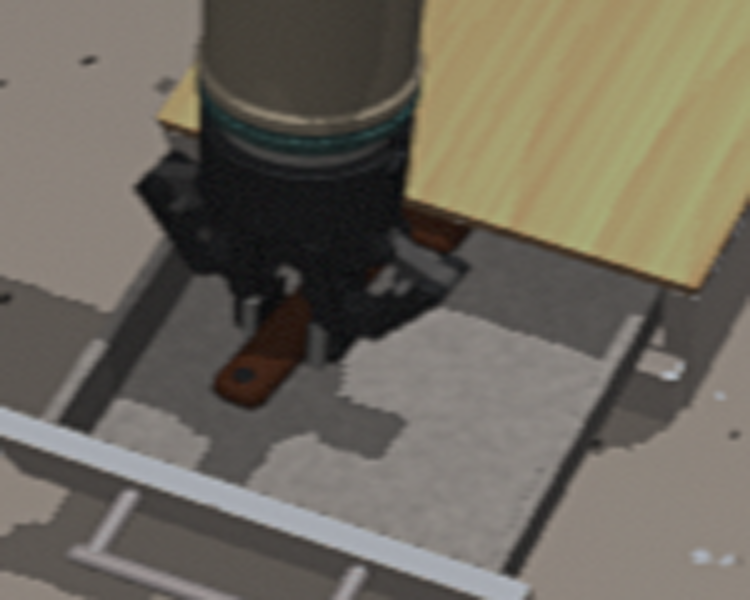

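View pics/t5.png

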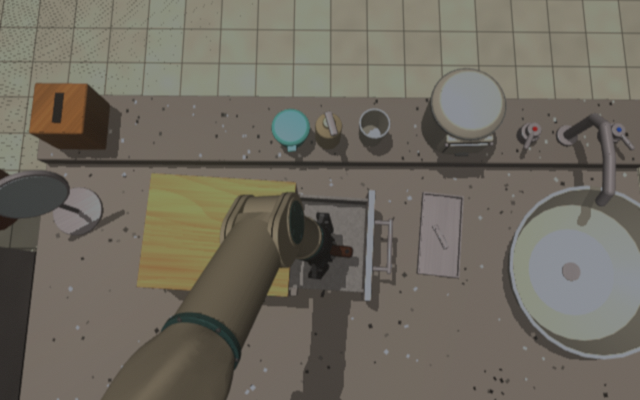

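```bash
python3 - <<'E'
from h import *
st=ctrl.read_state();R=Ro.from_euler('xyz',st["tool_rot"])
s=get("scene");t=get("top")
for dx in(50,40):
    X=st["eef_pos"]+R.apply([dx,-28,0]);print(X.round(0),loc(X).round(0),proj(s,X).round(1),proj(t,X).round(1))
X=st["eef_pos"]+R.apply([-190,6,0]);print(X,loc(X))
E
```

```text
[489.  -7. 209.] [-279.   22.] [244.6 196.4] [351.4 250.9]
[490.   3. 206.] [-270.   22.] [247.4 192.7] [346.7 250.4]
[515.79046516 211.26376708 106.51695347] [-60.42568559   7.17905706]
```

The tilt matches the prediction: the hole in the handle is seen at (248,194) against (247,193) computed, so the brush has not slipped. I'll draw it out along its own axis.

```bash
python3 -m inch '[0,0,0.3,0,0,0,0, 0,1,0.3,0,0,0,0, 0,2.5,0.3,0,0,0,0, 0,4,0.3,0,0,0,0, 0,5.5,0.3,0,0,0,0, 0,7,0.3,0,0,0,0, 0,8.5,0.3,0,0,0,0, 0,10,0.3,0,0,0,0, 0,11.5,0.3,0,0,0,0, 0,12.5,0.3,0,0,0,0, 0,12.5,0.3,0,0,0,0]'
python3 - <<'E'
from h import *
st=ctrl.read_state();R=Ro.from_euler('xyz',st["tool_rot"]);print(st["force"],st["qpos"].round(2))
X=st["eef_pos"]+R.apply([-190,6,0]);print(X,loc(X))
s=get("scene","s6");t=get("top","t6")
E
```

```text
clock: 10.15
eef_pos: [478.8, -88.6, 202.6]
tool_rot: [-1.57, -0.297, -1.7]
force: [-0.4, 0.5, -1.9]
width: 21.9
[-0.38736301  0.5074296  -1.92081117] [-0.58  0.57  0.75  2.01 -0.13  0.7   0.05]
[501.85700544  89.82723092 141.28763343] [-182.44690871   14.37591218]
```

View pics/s6.png

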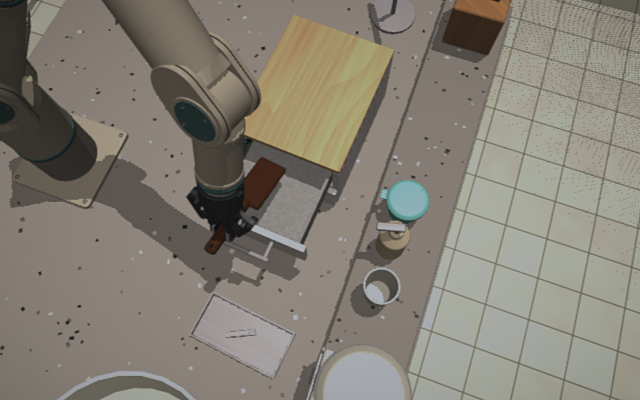

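View pics/t6.png

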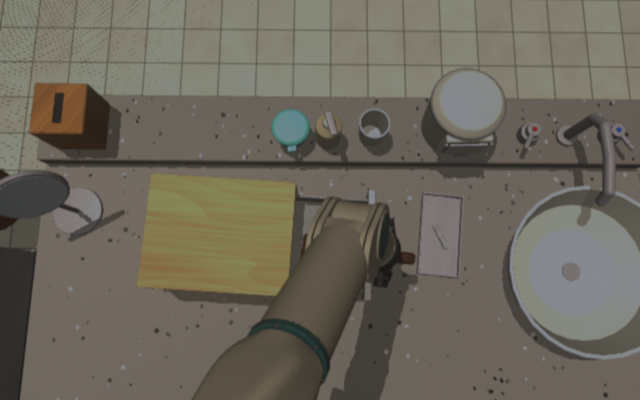

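The brush head (265,182) is wholly out from under the top. I'll lift straight up.

```bash
python3 -m inch '[0,0.3,-1,0,0,0,0, 0,0.8,-2.5,0,0,0,0, 0,1.4,-4.5,0,0,0,0, 0,2,-6.5,0,0,0,0, 0,2.6,-8.5,0,0,0,0, 0,3.2,-10.5,0,0,0,0, 0,3.8,-12.5,0,0,0,0, 0,4.2,-13.6,0,0,0,0, 0,4.3,-14,0,0,0,0, 0,4.3,-14,0,0,0,0, 0,4.3,-14,0,0,0,0, 0,4.3,-14,0,0,0,0]'
python3 - <<'E'
from h import *
st=ctrl.read_state();R=Ro.from_euler('xyz',st["tool_rot"]);print(st["force"],st["qd"].round(3))
s=get("scene","s7");t=get("top","t7")
for n,v in(("head",[-190,-16,0]),("headbottom",[-190,6,0]),("end",[50,-19,0]),("endtop",[50,-28,0])):
    X=st["eef_pos"]+R.apply(v);print(n,X.round(0),proj(s,X).round(0),proj(t,X).round(0))
print('panel expect',proj(t,W(-320,57,168)).round(1))
E
```

```text
clock: 11.45
eef_pos: [478.5, -86.9, 347.6]
tool_rot: [-1.573, -0.297, -1.696]
force: [0.2, 0.4, -1.3]
width: 21.7
[ 0.15176225  0.44137709 -1.31205276] [ 0.002 -0.     0.    -0.004 -0.001 -0.     0.001]
head [502.  98. 307.] [266. 128.] [298. 239.]
headbottom [501.  92. 286.] [266. 137.] [302. 241.]
end [ 473. -129.  380.] [187. 228.] [431. 253.]
endtop [ 474. -126.  389.] [186. 225.] [430. 252.]
panel expect [368.5 270.2]
```

View pics/s7.png

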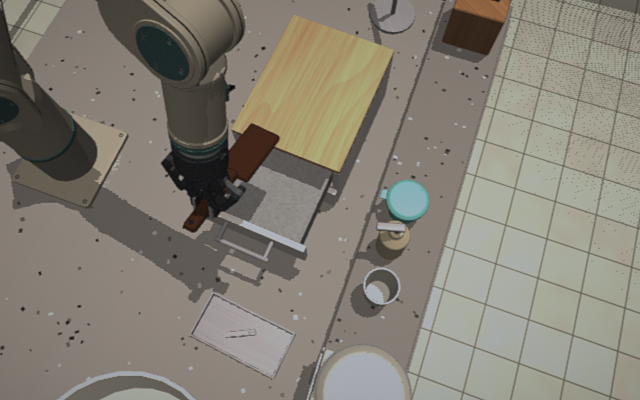

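View pics/t7.png

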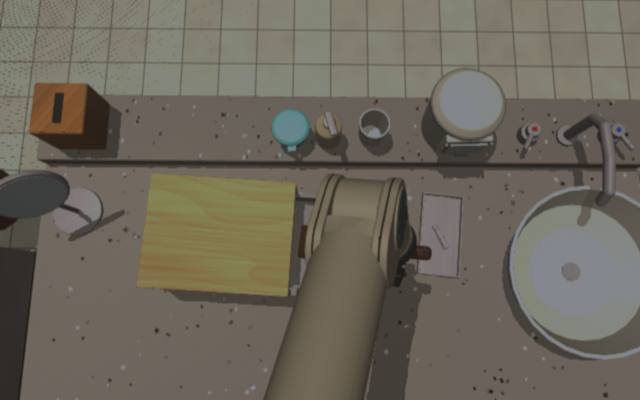

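The scene view shows the head end near (265,129) and the handle end near (188,227), matching the computed (266,128) and (187,228). So the head is at about 307 mm and the handle end at about 380 mm. The drawer is still open and the surroundings are unmoved, so I'm handing in.

```bash
python3 -c "from cell import finish_job;print(finish_job())"
```

```text
the job is handed in; nothing more can be done
None
```

I handed the job in at 11.5 s with the brush held still in the gripper above the unit; no verdict was reported.

I gripped the bar handle and pulled the top drawer from about 42 mm out to about 158 mm. I then gripped the brush 50 mm from its free end, tilted it about 17°, drew it out along its own axis and lifted it straight up.

**Brush height:** in the last check the head end was at about 307 mm and the handle end at about 380 mm. The head's lowest edge was at about 286 mm, roughly 98 mm above the unit's top. Both ends appeared in the scene view within about 3 pixels of where I calculated them.

**Grip:** the fingers read 21.7 mm on the 24 mm handle. They also read about 2 mm low on the 10 mm bar, so I took this as a reading offset. Wrist force was about -1.3 N vertically, roughly the brush's weight, and the joint speeds were practically zero.

**Surroundings:** by eye, the last pictures show the top drawer still open, and I saw no change in the bottom drawer or the things around it. I did not measure these.

**Drawer stop:** the 158 mm comes from the cameras, good to about 2 mm. I did not feel the drawer reach its stop.

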